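Put the pigment jars back in the colour rack

TASK

Put the three small colour-dabbed containers (ochre jar, red jar, blue bottle) back in the wooden rack, each standing in the hole whose painted chip shows its colour. The bottle with the cream cap that is blocking a hole does not belong there: stand it on the middle of the glass saucer, where it may drip. Set everything down upright without dropping it, and do not push or tip the open glass of paint.

Things in the scene. Friction and masses are not known exactly. Their poses are not given: they have to be found in the camera images.
- jar_ochre: small closed glass jar of ochre pigment, grey metal lid with a dab of ochre-yellow paint on it; round, 39 mm wide, 51 mm high, 0.11 kg. Stands on the table. Origin: centre of its underside, z up
- jar_red: small closed glass jar of red-rose pigment, dark lid with a dab of red paint on it; round, 41 mm wide, 50 mm high, 0.11 kg. Stands on the table. Origin: centre of its underside, z up
- bottle_blue: small closed dark blue bottle, white cap with a dab of blue paint on it; round, 39 mm wide and 77 mm high, cap 33 mm wide from 57 mm up, 0.09 kg. Stands on the table. Origin: centre of its underside, z up
- medium_bottle: small clear bottle of painting medium with a plain cream cap (no dab); round, 38 mm wide, 65 mm high, 0.07 kg. Starts standing in the rack's middle hole. Origin: centre of its underside, z up
- saucer: clear glass saucer, a loose flat disc 73 mm wide and 7 mm thick, on the table. Origin: centre of its underside; its top is 7 mm higher
- rack: fixed wooden rack, 246 x 104 mm and 18 mm high, with a row of three round holes 52 mm wide and 14 mm deep, 78 mm apart along its x; the rims are bevelled 3 mm. Origin: centre of its underside, x along the row, y across it towards the chips, z up. The hole centres are at x = -78, 0 and 78 mm, y = -8 mm. Containers in it stand on the hole floors 4 mm above the table
- chip_ochre: white card chip painted ochre-yellow, with a brass pin, 17 x 40 mm, lying on top of the rack in front of one of its three holes (which chip lies at which hole varies). Its origin is the centre of that hole's floor, 14 mm below the rack's top and 4 mm above the table; the chip itself lies 44 mm from there along +y. x and y as the rack's, z up
- chip_red: white card chip painted red, with a brass pin, 17 x 40 mm, lying on top of the rack in front of one of its three holes (which chip lies at which hole varies). Its origin is the centre of that hole's floor, 14 mm below the rack's top and 4 mm above the table; the chip itself lies 44 mm from there along +y. x and y as the rack's, z up
- chip_blue: white card chip painted blue, with a brass pin, 17 x 40 mm, lying on top of the rack in front of one of its three holes (which chip lies at which hole varies). Its origin is the centre of that hole's floor, 14 mm below the rack's top and 4 mm above the table; the chip itself lies 44 mm from there along +y. x and y as the rack's, z up
- paint_glass: open clear glass tumbler of brown paint, 63 mm wide at the rim, 40 mm high, loose among the jars: leave it alone. So stands a bigger gold-lidded jar (56 mm wide, 66 mm high), not in the job. These, the saucer and the dabbed containers stand 75 mm or more from centre to centre; left of them is a fixed mortar, 103 mm high. Origin: centre of its underside, z up
Not all that is in view belongs to the job. Leave any turquoise look-alike of the jar_red alone. What is shaped like the bottle_blue but turquoise is not meant.

How it is judged:
At the end, for the whole second after the job is handed in: Ochre jar, red jar and blue bottle each stand in the hole with the chip of their colour (centre within 12 mm of the hole's centre, underside within 4 mm of the hole's floor), the cream-capped bottle stands on the saucer within 15 mm of its centre, all upright within 0.12 rad, released and at rest (horizontal distance between jar_ochre and chip_ochre below 0.012 m and z of jar_ochre in the frame of chip_ochre between -0.004 and 0.004 m and angle between each of jar_ochre, jar_red, bottle_blue, medium_bottle's own z axis and vertical below 0.12 rad and linear speed of each of jar_ochre, jar_red, bottle_blue, medium_bottle below 0.02 m/s and horizontal distance between jar_red and chip_red below 0.012 m and z of jar_red in the frame of chip_red between -0.004 and 0.004 m and horizontal distance between bottle_blue and chip_blue below 0.012 m and z of bottle_blue in the frame of chip_blue between -0.004 and 0.004 m and horizontal distance between medium_bottle and saucer below 0.015 m and z of medium_bottle in the frame of saucer between 0.003 and 0.012 m); the robot touches nothing.
It fails at once if jar_ochre is let fall or knocked (faster than 0.7 m/s with no finger on it) (linear speed of jar_ochre above 0.7 m/s and contact force between the fingers and jar_ochre below 0.05 N).
It fails at once if jar_red is let fall or knocked (faster than 0.7 m/s with no finger on it) (linear speed of jar_red above 0.7 m/s and contact force between the fingers and jar_red below 0.05 N).
It fails at once if bottle_blue is let fall or knocked (faster than 0.7 m/s with no finger on it) (linear speed of bottle_blue above 0.7 m/s and contact force between the fingers and bottle_blue below 0.05 N).
It fails at once if medium_bottle is let fall or knocked (faster than 0.7 m/s with no finger on it) (linear speed of medium_bottle above 0.7 m/s and contact force between the fingers and medium_bottle below 0.05 N).
It fails at once if the open glass of paint is shoved more than 30 mm or tipped more than 0.3 rad (distance of paint_glass from where it was at the start of the episode above 0.03 m or angle between paint_glass's own z axis and vertical above 0.3 rad).
It also fails if it takes over 115 s, if anything falls off the work surface, if the arm or the gripper's body presses on something with over 40 N, if the wrist force passes 120 N, or if a joint passes its speed limit or range.

ROBOT

A 7-joint arm with a two-finger parallel gripper is mounted at the origin on a cart in front of the work surface, level with it; the furniture and walls round the work are solid. World frame = base frame: x ahead of the robot, y to its left, z up, the work surface at z = 0. Lengths are in m, angles in rad, forces in N, time in s.
With the tool pointing down it reaches from about 0.425 to 0.875 m from the base axis. Payload 4.7 kg.
Tool frame: the origin (TCP) lies on the centre line of the jaws, within the pads' length; the fingertips stand 19 mm ahead of it and the grasp point (between the pads) is the TCP; x points along the fingers, z is the direction in which the jaws open and shut, and the axes are right-handed (so a half turn about x gives the same grasp; the last joint's range is limited). The gripper opens to 87 mm and grips with 3 to 60 N. Pads are 19 mm wide; open, the fingers measure 117 mm over their backs; the gripper's body (75 mm by 190 mm) begins 51 mm behind the grasp point.
Start: joints at [1.353, 0.321, -0.07, 1.45, 0.023, 1.371, -0.057], TCP at [0.149, -0.633, 0.242] pointing down, gripper open.
Joint ranges: [-2.86, 2.86], [-0.3, 2.09], [-1.38, 1.24], [0.06, 2.45], [-1.56, 4.7], [0.09, 2.05], [-2.69, 2.69]. Speed limits (rad/s): [2.57, 2.57, 3.14, 3.14, 3.14, 3.14, 3.14].

INTERFACE

Orientations are given as a rotation vector (axis times angle).
In Python, from bench import get_state, get_image, camera_info, close_job gives the robot as it stands.
- The arm moves only by the tool jog_arm, never from a script. Its argument "targets" is a list of rows, each a list of 7 numbers: the turn, a rotation vector about the tool's x, y, z in degrees, then the shift along the tool's x, y, z in cm, then the finger opening in cm, from 0 to 8.7. In form: [[wx, wy, wz, tx, ty, tz, jaw], ...]. A call has 1 to 10 rows; each row shifts and turns the commanded pose from where the row before left it, along the tool's axes as they then stand; what a row does not reach is not made up. A row lasts 1/8 s, in which the tool goes at most 62.5 mm and 10.7 degrees, less where a joint would pass 70% of its speed; a pose out of reach is approached as far as the arm can. A call is refused whole if a number of a shift passes 6.25 or a number of a turn 10.7, either way. A call with a gripper value outside its range is refused whole. The fingers move at their own pace and stop on an object; "squeeze" is the grip in N (left out, the last holds). Time passes only in rows, so rows that do not move let the fingers close. It gives the time, the measured TCP pose, the force and the opening at its end, in the units of the state.
- get_state(): the state, without advancing time (a new reading comes with each control period).
- get_image(name): name is "side" or "top"; returns (picture, depth): 400x640x3 uint8, red, green, blue; 400x640 float32, m along the optical axis (not along the pixel's ray), 0 where there is no reading.
- camera_info(name): a dict with "intrinsics" (3x3 intrinsics, pixels), "world_from_camera" (4x4, takes a point from camera to world coordinates). Camera axes: x right, y up, looking along -z (the intrinsics and any distortion apply to the point x, -y, -z); pixel columns grow to the right and rows downward; lengths in m; the calibration is good to about 2 mm. A picture is of the moment at which its call begins. camera_info takes no time and is no camera call.
- close_job(): hands the job in, once; it reports no verdict.
The state is a dict: "time": time; "joint_positions": joint angles; "qd": joint speeds; "joint_torque": joint torques, N m; "position": TCP position; "tool_rot": TCP orientation; "ft_force": force on the tool from outside, world axes, zero at the start; "torque": the same for the moment, N m; "grip_width": opening from 0.0 (shut) to 1.0 (fully open).
Only numpy, scipy, OpenCV 4.12 (cv2) and the standard library are available. Lean on these libraries where they do the work, as an engineer would, in place of code of your own. Each camera call takes 0.05 s, during which the arm holds its last target.

## Working session

There is one attempt and no reset: what is moved stays moved. The work goes in short steps, Python scripts to look and compute and a tool call to move; the robot and the scene stay as the last step left them, time stands still between calls to the robot, and variables do not carry over. Pictures are saved under pics/ and viewed, and the job is handed in when it is done.

Besides the shell and the picture viewer there is one more tool, called as name(argument=value, ...) on one line, values as JSON. jog_arm: Moves the arm, as the interface text tells. Its arguments: {"type":"object","properties":{"targets":{"type":"array"},"squeeze":{"type":"number"}},"required":["targets"]}

```bash
mkdir -p pics; ls
python3 - <<'E'
from bench import *
import cv2,numpy as np
s=get_state();print({k:np.round(v,4).tolist() for k,v in s.items()})
for n in("top","side"):
    im,d=get_image(n);cv2.imwrite(f"pics/{n}0.png",im[:,:,::-1]);np.save(f"pics/{n}0.npy",d)
    c=camera_info(n);print(n,{k:np.round(v,4).tolist() if not isinstance(v,str) else v for k,v in c.items()})
E
```

```text
pics
{'time': 0.0, 'joint_positions': [1.3531, 0.3218, -0.0701, 1.4517, 0.0226, 1.3708, -0.0569], 'qd': [0.0013, -0.0008, -0.0012, -0.0009, -0.0025, 0.0011, 0.0013], 'joint_torque': [-0.0003, -49.1288, -0.4045, -31.2523, -0.064, 0.0437, 0.0002], 'position': [0.1492, -0.6321, 0.2405], 'tool_rot': [1.0378, 1.3116, -1.0361], 'ft_force': [-0.2724, 0.281, 0.0226], 'torque': [0.0194, 0.0301, 0.0469], 'grip_width': 1.0003}
top {'intrinsics': [[515.6483, 0.0, 316.8409], [0.0, 515.6483, 193.263], [0.0, 0.0, 1.0]], 'world_from_camera': [[-0.0029, 0.9968, -0.08, 0.4353], [-0.9998, -0.0014, 0.019, -0.1964], [0.0189, 0.08, 0.9966, 0.9088], [0.0, 0.0, 0.0, 1.0]]}
side {'intrinsics': [[497.2842, 0.0, 321.2508], [0.0, 497.2842, 202.0795], [0.0, 0.0, 1.0]], 'world_from_camera': [[-0.8758, 0.2289, -0.425, 0.0558], [-0.4827, -0.414, 0.7718, 0.5993], [0.0007, 0.8811, 0.473, 0.5454], [0.0, 0.0, 0.0, 1.0]]}
```

View pics/top0.png

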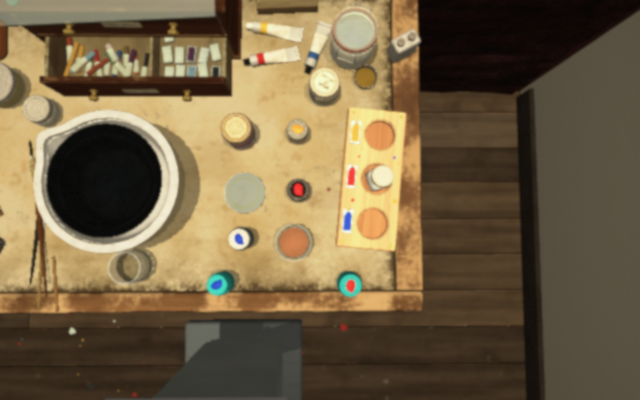

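View pics/side0.png

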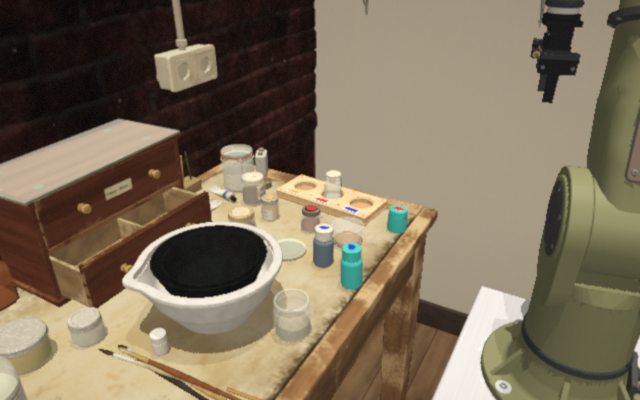

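```bash
cat > h.py <<'E'
import numpy as np,cv2
from bench import *
def ray(n,u,v,z):
    c=camera_info(n);K=np.array(c['intrinsics']);T=np.array(c['world_from_camera'])
    d=np.array([(u-K[0,2])/K[0,0],-(v-K[1,2])/K[1,1],-1]);d=T[:3,:3]@d;o=T[:3,3]
    return o+d*(z-o[2])/d[2]
def cloud(n,D):
    c=camera_info(n);K=np.array(c['intrinsics']);T=np.array(c['world_from_camera'])
    v,u=np.mgrid[:400,:640]
    P=np.stack([(u-K[0,2])/K[0,0]*D,-(v-K[1,2])/K[1,1]*D,-D],-1)
    return P@T[:3,:3].T+T[:3,3]
def proj(n,p):
    c=camera_info(n);K=np.array(c['intrinsics']);T=np.array(c['world_from_camera'])
    q=T[:3,:3].T@(np.array(p)-T[:3,3]);return K[0,0]*q[0]/-q[2]+K[0,2],K[1,1]*q[1]/q[2]+K[1,2]
E
python3 - <<'E'
from h import *
im=cv2.imread('pics/top0.png');D=np.load('pics/top0.npy');P=cloud('top',D)
cv2.imwrite('pics/z1.png',cv2.resize(im[85:305,190:420],None,fx=2.6,fy=2.6,interpolation=cv2.INTER_CUBIC))
for nm,u,v in [('ochre',297,130),('red',298,190),('blue',240,238),('med',380,177),('sauc',245,193),('glass',294,241),('gold',237,129),('holeO',380,135),('holeB',372,222),('rackedge',368,155),('teal',350,284),('teal2',220,283)]:
    print(nm,np.round(P[v,u],4))
# height-mask clusters
H=P[...,2];m=((H>0.03)&(H<0.12)&(D>0)).astype(np.uint8)
n,l,st,ce=cv2.connectedComponentsWithStats(m)
for i in range(1,n):
    if st[i,4]>60:
        q=P[l==i];t=q[q[:,2]>np.percentile(q[:,2],90)-0.006]
        print(ce[i].round(),st[i,4],'ztop',np.percentile(q[:,2],90).round(4),'mid',((t[:,:2].max(0)+t[:,:2].min(0))/2).round(4),'mean',t.mean(0).round(4),'ext',(t[:,:2].max(0)-t[:,:2].min(0)).round(3))
E
```

```text
ochre [ 0.6105 -0.1797  0.0537]
red [ 0.5096 -0.1813  0.051 ]
blue [ 0.4303 -0.0888  0.0766]
med [ 0.5296 -0.3166  0.0662]
sauc [ 0.5086 -0.0874  0.0033]
glass [ 0.4244 -0.1736  0.0088]
gold [ 0.6101 -0.0806  0.0637]
holeO [ 0.6118 -0.3264  0.0044]
holeB [ 0.4571 -0.3102  0.0055]
rackedge [ 0.5736 -0.3028  0.019 ]
teal [ 0.3541 -0.2669  0.0515]
teal2 [ 0.3592 -0.0579  0.078 ]
[135.  66.] 8925 ztop 0.1026 mid [0.7455 0.0829] mean [0.7175 0.0771 0.1038] ext [0.138 0.314]
[353.  35.] 2316 ztop 0.1008 mid [ 0.7698 -0.274 ] mean [ 0.7687 -0.2741  0.0986] ext [0.075 0.073]
[404.  43.] 556 ztop 0.0626 mid [ 0.7635 -0.366 ] mean [ 0.7639 -0.3642  0.0606] ext [0.039 0.043]
[215.  52.] 151 ztop 0.0353 mid [ 0.7514 -0.0361] mean [ 0.7511 -0.0366  0.0335] ext [0.03 0.02]
[167.  54.] 161 ztop 0.0359 mid [0.7474 0.0461] mean [0.7472 0.0458 0.0336] ext [0.031 0.018]
[191.  54.] 127 ztop 0.0351 mid [0.7486 0.005 ] mean [0.7482 0.0052 0.0328] ext [0.029 0.017]
[ 7. 83.] 531 ztop 0.0475 mid [0.6944 0.3126] mean [0.6946 0.3132 0.0456] ext [0.065 0.022]
[324.  85.] 905 ztop 0.0656 mid [ 0.6895 -0.2243] 
[... 329 characters left out ...]
  0.051]
[297. 131.] 418 ztop 0.0522 mid [ 0.6131 -0.1796] mean [ 0.6126 -0.1791  0.0502] ext [0.035 0.034]
[380. 178.] 526 ztop 0.0699 mid [ 0.5313 -0.3198] mean [ 0.5313 -0.3194  0.0683] ext [0.033 0.034]
[297. 190.] 454 ztop 0.0512 mid [ 0.5108 -0.1804] mean [ 0.5106 -0.1803  0.0492] ext [0.036 0.035]
[292. 243.] 229 ztop 0.0408 mid [ 0.4223 -0.1719] mean [ 0.4221 -0.1712  0.0389] ext [0.062 0.062]
[240. 239.] 457 ztop 0.0781 mid [ 0.4287 -0.0854] mean [ 0.429  -0.0858  0.0763] ext [0.032 0.032]
[219. 284.] 502 ztop 0.0782 mid [ 0.3558 -0.0511] mean [ 0.3563 -0.0516  0.0765] ext [0.032 0.033]
[349. 284.] 472 ztop 0.051 mid [ 0.3521 -0.2664] mean [ 0.3521 -0.2664  0.0491] ext [0.036 0.035]
```

View pics/z1.png

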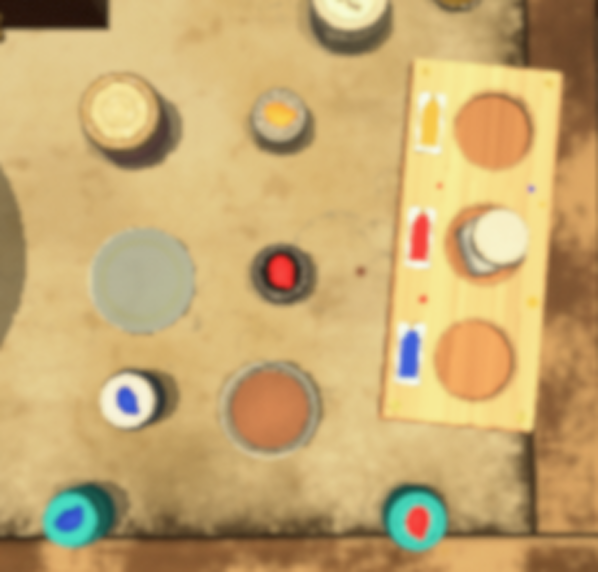

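Run:
```python
from h import *
im=cv2.imread('pics/top0.png');D=np.load('pics/top0.npy');P=cloud('top',D)
H=P[...,2];roi=np.zeros((400,640),bool);roi[100:260,325:415]=1
m=roi&(H>0.012)&(H<0.024)&(D>0)
n,l,st,ce=cv2.connectedComponentsWithStats(m.astype(np.uint8));i=1+np.argmax(st[1:,4])
q=P[l==i];print('rack',cv2.minAreaRect(q[:,:2].astype(np.float32)*1000),np.median(q[:,2]))
r=cv2.minAreaRect(q[:,:2].astype(np.float32)*1000);print(cv2.boxPoints(r))
f=np.polyfit(q[:,0],q[:,1],1);print(f)
# depth-independent: wood boundary by colour, saturation/brightness
hsv=cv2.cvtColor(im,cv2.COLOR_BGR2HSV)
for (u,v) in [(380,135),(372,222),(345,150),(360,200)]: print(hsv[v,u],H[v,u].round(4))
hm=roi&(hsv[...,0]<14)&(hsv[...,1]>100)&(hsv[...,2]>150)
n,l,st,ce=cv2.connectedComponentsWithStats(hm.astype(np.uint8))
for i in range(1,n):
    if st[i,4]>100:
        c=st[i];print(c,ce[i],'floor z.004',ray('top',*ce[i],0.004).round(4),'.018',ray('top',*ce[i],0.018).round(4))
# saucer colour
print(hsv[193,245],hsv[193,270])
sm=np.zeros((400,640),bool);sm[165:222,218:272]=1
sm&=(hsv[...,1]<60)
n,l,st,ce=cv2.connectedComponentsWithStats(sm.astype(np.uint8));i=1+np.argmax(st[1:,4])
cs,_=cv2.findContours((l==i).astype(np.uint8),0,1);e=cv2.fitEllipse(max(cs,key=len));print(e,ray('top',*e[0],0.006).round(4),'diam',e[1][0]/515.6*.905)
```

```text
rack ((533.5289306640625, -308.20892333984375), (100.44197845458984, 242.5907745361328), 84.4439697265625) 0.01793315328548617
[[ 407.941   -346.45026]
 [ 649.3921  -369.93768]
 [ 659.1168  -269.9676 ]
 [ 417.66577 -246.48016]]
[-0.07707143 -0.26379709]
[ 14 157 229] 0.0044
[ 14 154 239] 0.0055
[ 17 134 217] 0.0188
[ 25 104 247] 0.0174
[347 167   9  18 116] [351.11206897 176.14655172] floor z.004 [ 0.5382 -0.2743  0.004 ] .018 [ 0.5366 -0.2731  0.018 ]
[ 28  44 179] [ 21 107 221]
((244.19174194335938, 192.4113311767578), (37.62736129760742, 38.59492874145508), 80.51437377929688) [ 0.5094 -0.0863  0.006 ] diam 0.06604492237070349
```

Run:
```python
from h import *
from scipy.spatial.transform import Rotation as R
im=cv2.imread('pics/top0.png');D=np.load('pics/top0.npy');P=cloud('top',D)
print('rim',ray('top',380,135,.018).round(4),ray('top',190+474/2.6,85+359/2.6,.018).round(4))
hsv=cv2.cvtColor(im,cv2.COLOR_BGR2HSV)
H=P[...,2]
for (x0,x1,y0,y1) in [(362,398,115,155),(354,392,200,244)]:
    m=(H<0.010)&(D>0);k=np.zeros_like(m);k[y0:y1,x0:x1]=1;m&=k
    n,l,st,ce=cv2.connectedComponentsWithStats(m.astype(np.uint8));i=1+np.argmax(st[1:,4]);q=P[l==i]
    print('hole',st[i],((q.max(0)+q.min(0))/2).round(4),q.mean(0).round(4))
c=np.array([.5335,-.3082]);a=np.radians(-5.56);X=np.array([np.cos(a),np.sin(a)]);Y=np.array([-X[1],X[0]])
for s in (-.078,0,.078): print((c+s*X-.008*Y).round(4), np.hypot(*(c+s*X-.008*Y)).round(3))
s=get_state();M=R.from_rotvec(s['tool_rot']).as_matrix();print(M.round(3))
# overlay
big=cv2.resize(im[85:305,190:420],None,fx=2.6,fy=2.6,interpolation=cv2.INTER_CUBIC)
def circ(x,y,z,r,col):
    pts=[proj('top',(x+r*np.cos(t),y+r*np.sin(t),z)) for t in np.linspace(0,6.283,60)]
    pts=((np.array(pts)-[190,85]+.5)*2.6).astype(int);cv2.polylines(big,[pts],True,col,1)
for q in (-.078,0,.078): p=c+q*X-.008*Y;circ(*p,.018,.026,(255,0,255))
for x,y,z,r in [(.6126,-.1793,.051,.0195),(.5106,-.1803,.05,.0205),(.429,-.0856,.077,.0165),(.5313,-.3196,.069,.017),(.509,-.0863,.007,.0365),(.4222,-.1715,.04,.0315),(.6119,-.0779,.066,.028)]: circ(x,y,z,r,(255,255,0))
cv2.imwrite('pics/ov.png',big)
```

```text
rim [ 0.6091 -0.3244  0.018 ] [ 0.4549 -0.3091  0.018 ]
hole [365 121  29  29 645] [ 0.611  -0.3246  0.0046] [ 0.6116 -0.3248  0.004 ]
hole [357 209  30  30 681] [ 0.4546 -0.3091  0.0044] [ 0.4549 -0.3094  0.0038]
[ 0.4551 -0.3086] 0.55
[ 0.5327 -0.3162] 0.619
[ 0.6104 -0.3237] 0.691
[[-0.     0.973  0.23 ]
 [ 0.002  0.23  -0.973]
 [-1.    -0.    -0.002]]
```

View pics/ov.png

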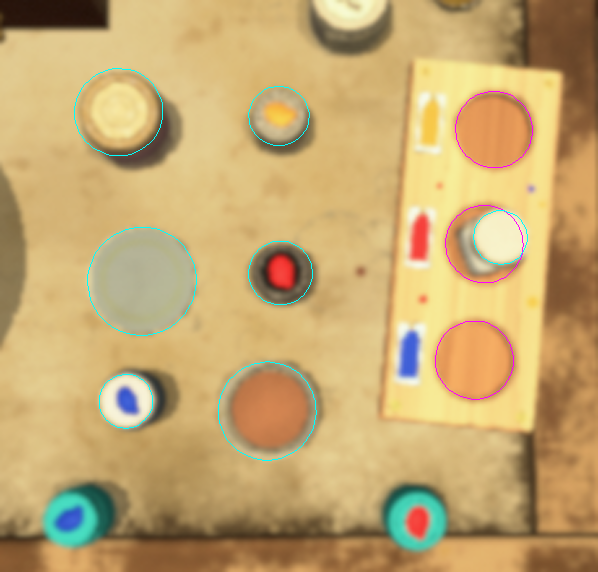

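jog_arm(targets=[[-9.6,0,0,0,0,0,5.4],[-9.6,0,0,0,0,0,5.4],[-9.6,0,0,0,0,0,5.4],[-9.6,0,0,0,0,0,5.4],[-9.6,0,0,0,0,0,5.4],[-9.6,0,0,0,0,0,5.4],[-9.6,0,0,0,0,0,5.4],[-9.5,0,0,0,0,0,5.4],[0,0,0,0,0,0,5.4]], squeeze=15)

```text
time: 1.23
position: [0.1491, -0.6324, 0.241]
tool_rot: [0.002, 1.571, -0.001]
ft_force: [0.5, 0.6, 0.6]
grip_width: 0.62
```

```bash
cat > st.py <<'E'
from h import *
from scipy.spatial.transform import Rotation as R
import sys
s=get_state();M=R.from_rotvec(s['tool_rot']).as_matrix()
print('t',s['time'],'p',np.round(s['position'],4),'f',np.round(s['ft_force'],1),'w',round(s['grip_width']*8.7,2),'q',np.round(s['joint_positions'],2))
print(M.round(3).tolist())
# turn error to the wanted orientation, tool frame deg
W=np.array([[0,0,1],[0,1,0],[-1,0,0.]])
print('turn to go deg',np.degrees(R.from_matrix(M.T@W).as_rotvec()).round(2))
if len(sys.argv)>3:
    t=np.array([float(a) for a in sys.argv[1:4]]);print('cm tool xyz to go',(M.T@(t-s['position'])*100).round(2))
E
python3 st.py .5315 -.3196 .20
```

```text
t 1.225 p [ 0.1491 -0.6324  0.241 ] f [0.5 0.6 0.6] w 5.39 q [ 1.49  0.33 -0.25  1.45  0.08  1.38  1.24]
[[-0.0, 0.002, 1.0], [0.001, 1.0, -0.002], [-1.0, 0.001, -0.0]]
turn to go deg [-0.13 -0.01 -0.05]
cm tool xyz to go [ 4.12 31.36 38.17]
```

jog_arm(targets=[[0,0,0,0,1.7,2.1,5.4],[0,0,0,0,3.3,4.0,5.4],[0,0,0,0,3.3,4.0,5.4],[0,0,0,0,3.3,4.0,5.4],[0,0,0,0,3.3,4.0,5.4],[0,0,0,0,3.3,4.0,5.4],[0,0,0,0,3.3,4.0,5.4],[0,0,0,0,3.3,4.0,5.4],[0,0,0,0,3.3,4.0,5.4],[0,0,0,0,3.3,4.0,5.4]])

```text
time: 2.48
position: [0.5314, -0.3177, 0.2415]
tool_rot: [0.003, 1.571, -0.004]
ft_force: [0.5, 0.3, -0.2]
grip_width: 0.62
```

jog_arm(targets=[[0,0,0,4,0,0,5.4],[0,0,0,2,0,0,5.4],[0,0,0,0,0,0,5.4],[0,0,0,0,0,0,5.4]])

```text
time: 2.98
position: [0.5304, -0.32, 0.1826]
tool_rot: [0.001, 1.57, -0.003]
ft_force: [-0.3, 1.1, 0.8]
grip_width: 0.621
```

```bash
python3 st.py .5315 -.3196 .046;python3 -c "
from h import *
im,d=get_image('top');cv2.imwrite('pics/t1.png',im[:,:,::-1])"
```

```text
t 2.975 p [ 0.5304 -0.32    0.1826] f [-0.3  1.1  0.8] w 5.4 q [ 0.92  0.33 -0.52  1.6   0.17  1.26  0.37]
[[0.001, 0.003, 1.0], [-0.001, 1.0, -0.003], [-1.0, -0.001, 0.001]]
turn to go deg [-0.16  0.06  0.06]
cm tool xyz to go [13.66  0.05  0.1 ]
```

View pics/t1.png

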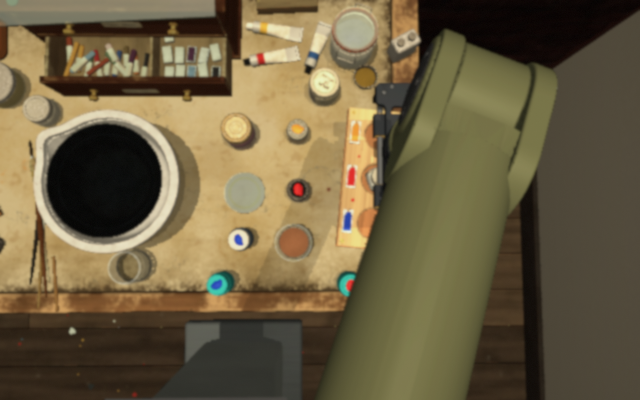

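jog_arm(targets=[[0,0,0,3,0,0.1,5.4],[0,0,0,3,0,0,5.4],[0,0,0,3,0,0,5.4],[0,0,0,2.5,0,0,5.4],[0,0,0,1.5,0,0,5.4],[0,0,0,0.6,0,0,5.4],[0,0,0,0,0,0,5.4],[0,0,0,0,0,0,5.4]])

```text
time: 4.03
position: [0.5321, -0.3192, 0.0467]
tool_rot: [-0.001, 1.569, -0.001]
ft_force: [0.8, 0.2, 0.5]
grip_width: 0.618
```

```bash
python3 st.py .5315 -.3196 .046;python3 -c "
from h import *
im,d=get_image('side');cv2.imwrite('pics/s1.png',cv2.resize(im[100:260,220:440,::-1],None,fx=3,fy=3))"
```

```text
t 4.025 p [ 0.5321 -0.3192  0.0467] f [0.8 0.2 0.5] w 5.38 q [ 0.89  0.47 -0.49  1.72  0.25  1.02  0.31]
[[0.002, 0.0, 1.0], [-0.001, 1.0, -0.0], [-1.0, -0.001, 0.002]]
turn to go deg [-0.02  0.09  0.06]
cm tool xyz to go [ 0.07 -0.04 -0.06]
```

View pics/s1.png

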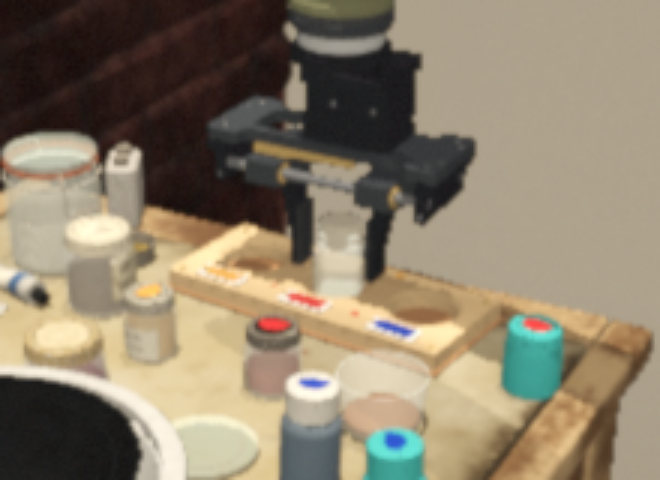

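jog_arm(targets=[[0,0,0,0.4,0,0,5.4],[0,0,0,0,0,0,3.0],[0,0,0,0,0,0,3.0],[0,0,0,0,0,0,3.0],[0,0,0,0,0,0,3.0],[0,0,0,0,0,0,3.0],[0,0,0,0,0,0,3.0]], squeeze=15)

```text
time: 4.95
position: [0.5314, -0.3188, 0.0415]
tool_rot: [0.0, 1.571, -0.0]
ft_force: [-1.0, 1.0, -0.6]
grip_width: 0.482
```

jog_arm(targets=[[0,0,0,0,0,0,3.0],[0,0,0,0,0,0,3.0],[0,0,0,0,0,0,3.0]])

```text
time: 5.32
position: [0.5314, -0.3188, 0.0416]
tool_rot: [0.0, 1.571, -0.0]
ft_force: [-0.1, -0.0, -0.4]
grip_width: 0.48
```

jog_arm(targets=[[0,0,0,-0.6,0,0,3.0],[0,0,0,-1.5,0,0,3.0],[0,0,0,-2.5,0,0,3.0],[0,0,0,-3,0,0,3.0],[0,0,0,-3,0,0,3.0],[0,0,0,-1.5,0,0,3.0],[0,0,0,0,0,0,3.0],[0,0,0,0,0,0,3.0]])

```text
time: 6.32
position: [0.5307, -0.3185, 0.1614]
tool_rot: [0.001, 1.572, 0.0]
ft_force: [0.1, -0.4, -0.6]
grip_width: 0.486
```

```bash
python3 st.py .5092 -.0865 .15;python3 -c "
from h import *
im,d=get_image('side');cv2.imwrite('pics/s2.png',cv2.resize(im[80:240,220:440,::-1],None,fx=3,fy=3))"
```

```text
t 6.325 p [ 0.5307 -0.3185  0.1614] f [ 0.1 -0.4 -0.6] w 4.23 q [ 0.92  0.35 -0.52  1.62  0.18  1.22  0.36]
[[-0.002, 0.0, 1.0], [0.001, 1.0, -0.0], [-1.0, 0.001, -0.002]]
turn to go deg [-0.02 -0.1  -0.05]
cm tool xyz to go [ 1.16 23.2  -2.15]
```

View pics/s2.png

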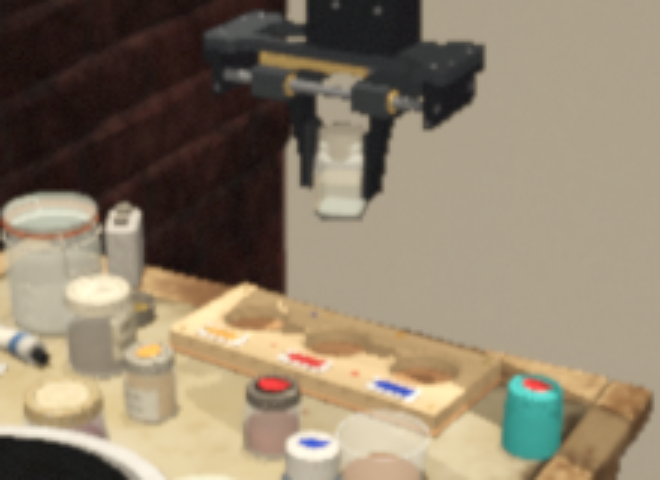

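jog_arm(targets=[[0,0,0,0,1.2,-0.15,3.0],[0,0,0,0,2.5,-0.2,3.0],[0,0,0,0,3.0,-0.3,3.0],[0,0,0,0,3.5,-0.3,3.0],[0,0,0,0,3.5,-0.3,3.0],[0,0,0,0,3.5,-0.3,3.0],[0,0,0,0,3.0,-0.3,3.0],[0,0,0,0,2.0,-0.2,3.0],[0,0,0,0,1.0,-0.1,3.0],[0,0,0,0,0,0,3.0]])

```text
time: 7.62
position: [0.5099, -0.0864, 0.1625]
tool_rot: [-0.001, 1.571, 0.0]
ft_force: [0.7, 0.0, -1.0]
grip_width: 0.484
```

jog_arm(targets=[[0,0,0,1.0,0,0,3.0],[0,0,0,2.0,0,0,3.0],[0,0,0,2.0,0,0,3.0],[0,0,0,2.0,0,0,3.0],[0,0,0,1.5,0,0,3.0],[0,0,0,1,0,0,3.0],[0,0,0,0,0,0,3.0],[0,0,0,0,0,0,3.0]])

```text
time: 8.62
position: [0.5105, -0.0869, 0.0681]
tool_rot: [-0.0, 1.57, -0.001]
ft_force: [-0.0, 0.6, -1.0]
grip_width: 0.483
```

```bash
python3 st.py .5092 -.0865 .046;python3 -c "
from h import *
im,d=get_image('side');cv2.imwrite('pics/s3.png',cv2.resize(im[110:270,200:420,::-1],None,fx=3,fy=3))
im,d=get_image('top');cv2.imwrite('pics/t3.png',cv2.resize(im[85:305,190:420,::-1],None,fx=2.6,fy=2.6))"
```

```text
t 8.625 p [ 0.5105 -0.0869  0.0681] f [-0.   0.6 -1. ] w 4.2 q [ 0.7   0.26 -0.65  1.95  0.19  0.99 -0.03]
[[0.001, 0.0, 1.0], [-0.0, 1.0, -0.0], [-1.0, -0.0, 0.001]]
turn to go deg [-0.02  0.06  0.02]
cm tool xyz to go [ 2.21  0.04 -0.13]
```

View pics/s3.png

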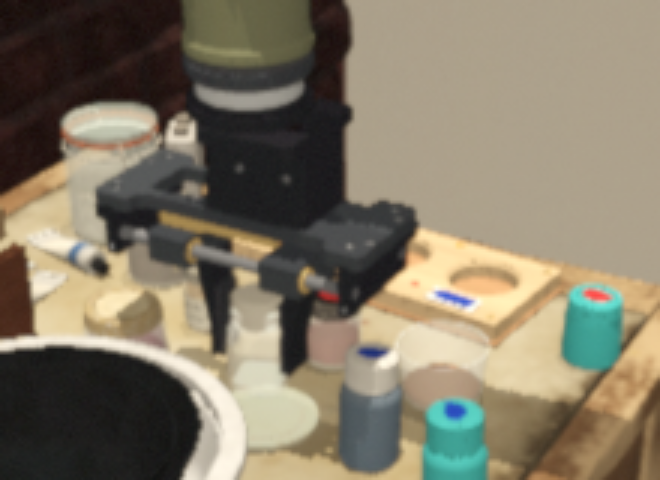

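View pics/t3.png

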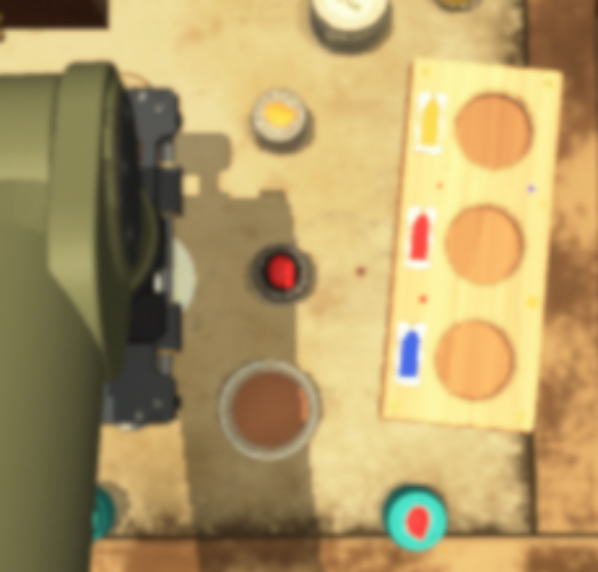

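jog_arm(targets=[[0,0,0,1.0,0,-0.1,3.0],[0,0,0,0.6,0,0,3.0],[0,0,0,0.4,0,0,3.0],[0,0,0,0,0,0,3.0],[0,0,0,0,0,0,3.0]])

```text
time: 9.35
position: [0.5091, -0.0867, 0.0476]
tool_rot: [0.0, 1.571, -0.0]
ft_force: [-0.1, 0.0, -0.9]
grip_width: 0.479
```

jog_arm(targets=[[0,0,0,0.1,0,0,3.0],[0,0,0,0,0,0,3.0],[0,0,0,0,0,0,3.0]])

```text
time: 9.72
position: [0.509, -0.0868, 0.0466]
tool_rot: [0.0, 1.571, -0.0]
ft_force: [-0.1, 0.1, -1.2]
grip_width: 0.483
```

jog_arm(targets=[[0,0,0,0.1,0,0,3.0],[0,0,0,0.0,0,0,3.0],[0,0,0,0,0,0,3.0]])

```text
time: 10.1
position: [0.509, -0.0867, 0.0455]
tool_rot: [0.0, 1.571, -0.0]
ft_force: [-0.5, 0.5, -0.6]
grip_width: 0.484
```

jog_arm(targets=[[0,0,0,0.1,0,0,3.0],[0,0,0,0.0,0,0,3.0],[0,0,0,0,0,0,3.0]])

```text
time: 10.48
position: [0.509, -0.0868, 0.0445]
tool_rot: [0.0, 1.571, -0.0]
ft_force: [0.1, 0.4, 0.0]
grip_width: 0.479
```

jog_arm(targets=[[0,0,0,0.05,0,0,3.0],[0,0,0,0.0,0,0,3.0],[0,0,0,0,0,0,3.0]])

```text
time: 10.85
position: [0.509, -0.0868, 0.0443]
tool_rot: [-0.0, 1.571, -0.0]
ft_force: [-1.4, 0.4, 4.8]
grip_width: 0.48
```

Contact (4.8 N). Open gradually and rise.

jog_arm(targets=[[0,0,0,-0.03,0,0,3.0],[0,0,0,0,0,0,4.4],[0,0,0,0,0,0,4.7],[0,0,0,0,0,0,5.4],[0,0,0,0,0,0,5.6],[0,0,0,0,0,0,5.6]])

```text
time: 11.6
position: [0.5089, -0.0868, 0.0443]
tool_rot: [0.0, 1.571, -0.0]
ft_force: [-0.1, -0.3, 0.3]
grip_width: 0.635
```

jog_arm(targets=[[0,0,0,-0.5,0,0,5.6],[0,0,0,-1.5,0,0,5.6],[0,0,0,-3,0,0,5.6],[0,0,0,-4,0,0,5.6],[0,0,0,-3,0,0,5.6],[0,0,0,-1,-2.5,0,5.6],[0,0,0,0,-3.5,0,5.6],[0,0,0,0,-3.3,0,5.6],[0,0,0,0,0,0,5.6]])

```text
time: 12.72
position: [0.5086, -0.1831, 0.1753]
tool_rot: [0.003, 1.57, -0.005]
ft_force: [-0.5, 0.3, -0.1]
grip_width: 0.646
```

```bash
python3 st.py .5106 -.1803 .038;python3 -c "
from h import *
im,d=get_image('side');cv2.imwrite('pics/s4.png',cv2.resize(im[110:270,200:420,::-1],None,fx=3,fy=3))
im,d=get_image('top');cv2.imwrite('pics/t4.png',cv2.resize(im[85:305,190:420,::-1],None,fx=2.6,fy=2.6))"
```

```text
t 12.725 p [ 0.5086 -0.1831  0.1753] f [-0.5  0.3 -0.1] w 5.62 q [ 0.84  0.18 -0.6   1.79  0.11  1.2   0.21]
[[0.001, 0.005, 1.0], [-0.001, 1.0, -0.005], [-1.0, -0.001, 0.001]]
turn to go deg [-0.31  0.05  0.08]
cm tool xyz to go [13.73  0.3   0.19]
```

View pics/s4.png

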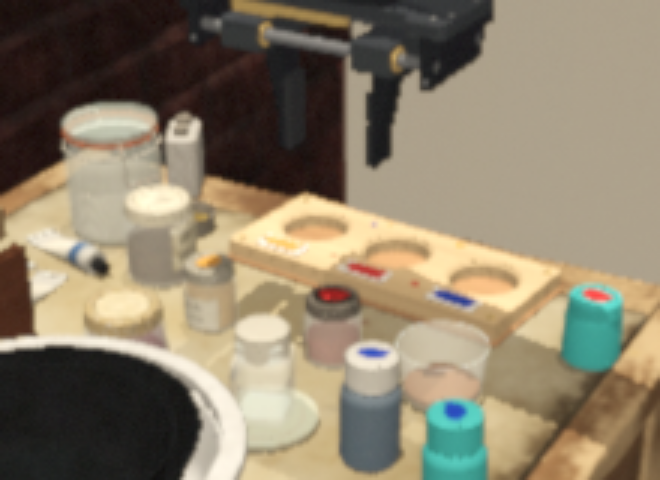

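View pics/t4.png

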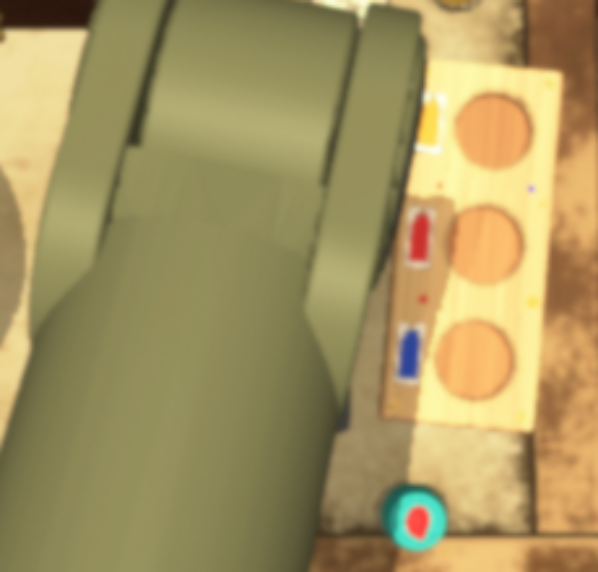

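jog_arm(targets=[[0,0,0,1.5,0,0.1,5.6],[0,0,0,3,0,0,5.6],[0,0,0,3,0,0,5.6],[0,0,0,2,0,0,5.6],[0,0,0,0,0,0,5.6],[0,0,0,0,0,0,5.6]])

```text
time: 13.58
position: [0.5105, -0.1791, 0.0798]
tool_rot: [-0.001, 1.57, 0.001]
ft_force: [0.2, -0.7, 0.4]
grip_width: 0.642
```

```bash
python3 st.py .5106 -.1803 .038
```

```text
t 13.575 p [ 0.5105 -0.1791  0.0798] f [ 0.2 -0.7  0.4] w 5.58 q [ 0.81  0.28 -0.59  1.89  0.18  1.02  0.14]
[[0.001, -0.001, 1.0], [-0.0, 1.0, 0.001], [-1.0, -0.0, 0.001]]
turn to go deg [0.05 0.04 0.  ]
cm tool xyz to go [ 4.18 -0.12  0.01]
```

jog_arm(targets=[[0,0,0,2.0,-0.1,0,5.6],[0,0,0,1.5,0,0,5.6],[0,0,0,0.7,0,0,5.6],[0,0,0,0,0,0,5.6],[0,0,0,0,0,0,5.6],[0,0,0,0,0,0,3.2],[0,0,0,0,0,0,3.2],[0,0,0,0,0,0,3.2],[0,0,0,0,0,0,3.2],[0,0,0,0,0,0,3.2]])

```text
time: 14.82
position: [0.5102, -0.1809, 0.0377]
tool_rot: [-0.0, 1.57, -0.001]
ft_force: [0.3, -0.1, 2.9]
grip_width: 0.455
```

jog_arm(targets=[[0,0,0,0,0,0,3.2],[0,0,0,0,0,0,3.2]])

```text
time: 15.08
position: [0.5102, -0.1809, 0.0377]
tool_rot: [-0.0, 1.57, -0.001]
ft_force: [0.5, 0.9, 3.1]
grip_width: 0.458
```

jog_arm(targets=[[0,0,0,-0.5,0,0,3.2],[0,0,0,-1.5,0,0,3.2],[0,0,0,-2.5,0,0,3.2],[0,0,0,-2.5,0,0,3.2],[0,0,0,-2,0,0,3.2],[0,0,0,-1,0,0,3.2],[0,0,0,0,0,0,3.2],[0,0,0,0,0,0,3.2]])

```text
time: 16.08
position: [0.5093, -0.1806, 0.1365]
tool_rot: [0.001, 1.572, 0.0]
ft_force: [-0.0, 0.4, -1.4]
grip_width: 0.454
```

```bash
python3 st.py .5327 -.3165 .042;python3 -c "
from h import *
im,d=get_image('side');cv2.imwrite('pics/s5.png',cv2.resize(im[90:250,200:420,::-1],None,fx=3,fy=3))"
```

```text
t 16.075 p [ 0.5093 -0.1806  0.1365] f [-0.   0.4 -1.4] w 3.95 q [ 0.83  0.22 -0.6   1.84  0.14  1.13  0.18]
[[-0.001, 0.0, 1.0], [0.0, 1.0, -0.0], [-1.0, 0.0, -0.001]]
turn to go deg [-0.02 -0.08 -0.03]
cm tool xyz to go [  9.44 -13.59   2.35]
```

View pics/s5.png

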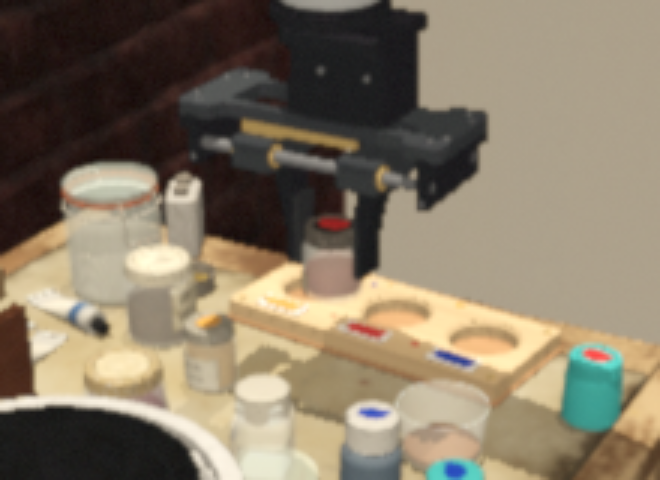

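jog_arm(targets=[[0,0,0,0,-1.2,0.2,3.2],[0,0,0,0,-2.4,0.4,3.2],[0,0,0,0,-3.2,0.5,3.2],[0,0,0,0,-3.2,0.5,3.2],[0,0,0,0,-2.4,0.4,3.2],[0,0,0,1,-1.2,0.2,3.2],[0,0,0,2,0,0,3.2],[0,0,0,2,0,0,3.2],[0,0,0,1,0,0,3.2],[0,0,0,0,0,0,3.2]])

```text
time: 17.38
position: [0.5313, -0.3156, 0.0761]
tool_rot: [0.0, 1.573, 0.002]
ft_force: [-0.2, -0.1, -0.8]
grip_width: 0.457
```

jog_arm(targets=[[0,0,0,0,0,0,3.2]])

```text
time: 17.5
position: [0.5325, -0.3166, 0.078]
tool_rot: [-0.001, 1.57, -0.0]
ft_force: [0.6, 0.1, -0.7]
grip_width: 0.457
```

```bash
python3 st.py .5327 -.3165 .042;python3 -c "
from h import *
im,d=get_image('side');cv2.imwrite('pics/s6.png',cv2.resize(im[90:250,200:420,::-1],None,fx=3,fy=3))"
```

```text
t 17.5 p [ 0.5325 -0.3166  0.078 ] f [ 0.6  0.1 -0.7] w 3.97 q [ 0.9   0.43 -0.51  1.7   0.23  1.07  0.32]
[[0.001, -0.0, 1.0], [-0.001, 1.0, 0.0], [-1.0, -0.001, 0.001]]
turn to go deg [0.02 0.06 0.04]
cm tool xyz to go [3.6  0.01 0.02]
```

View pics/s6.png

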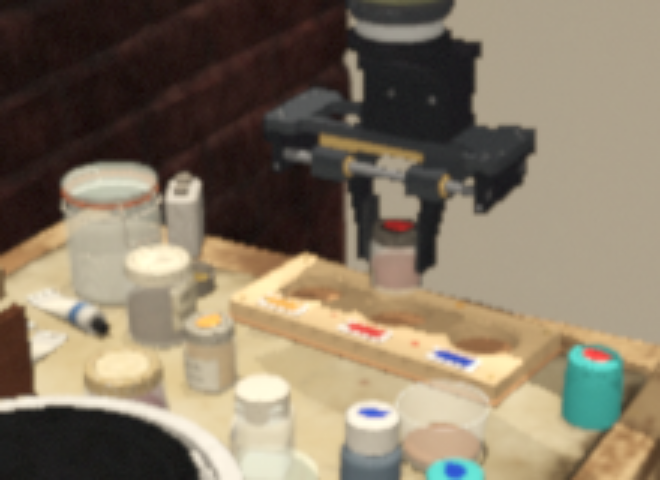

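jog_arm(targets=[[0,0,0,1,0,0,3.2],[0,0,0,1,0,0,3.2],[0,0,0,0.8,0,0,3.2],[0,0,0,0.5,0,0,3.2],[0,0,0,0,0,0,3.2],[0,0,0,0,0,0,3.2]])

```text
time: 18.3
position: [0.5321, -0.3168, 0.0446]
tool_rot: [0.0, 1.57, -0.0]
ft_force: [0.9, -0.0, -0.9]
grip_width: 0.456
```

jog_arm(targets=[[0,0,0,0.1,0,0,3.2],[0,0,0,0.1,0,0,3.2],[0,0,0,0,0,0,3.2],[0,0,0,0,0,0,3.2]])

```text
time: 18.8
position: [0.5319, -0.3168, 0.0424]
tool_rot: [0.0, 1.571, -0.0]
ft_force: [-0.0, -0.3, -1.3]
grip_width: 0.458
```

jog_arm(targets=[[0,0,0,0.05,0,0,3.2],[0,0,0,0,0,0,3.2]])

```text
time: 19.05
position: [0.5319, -0.3167, 0.0418]
tool_rot: [0.0, 1.571, -0.0]
ft_force: [0.5, -0.3, -1.0]
grip_width: 0.455
```

jog_arm(targets=[[0,0,0,0.06,0,0,3.2],[0,0,0,0,0,0,3.2],[0,0,0,0,0,0,3.2]])

```text
time: 19.42
position: [0.532, -0.3168, 0.0417]
tool_rot: [-0.0, 1.571, -0.0]
ft_force: [-2.5, -0.2, 4.0]
grip_width: 0.457
```

jog_arm(targets=[[0,0,0,0.06,0,0,3.2],[0,0,0,0,0,0,3.2],[0,0,0,0,0,0,3.2]])

```text
time: 19.8
position: [0.532, -0.3168, 0.0416]
tool_rot: [-0.0, 1.571, -0.001]
ft_force: [-2.7, 0.7, 8.3]
grip_width: 0.457
```

Standing on the floor. Release, rise, go to the ochre jar.

jog_arm(targets=[[0,0,0,-0.08,0,0,3.2],[0,0,0,0,0,0,4.2],[0,0,0,0,0,0,4.6],[0,0,0,0,0,0,5.4],[0,0,0,0,0,0,5.6],[0,0,0,0,0,0,5.6]])

```text
time: 20.55
position: [0.5319, -0.3168, 0.0414]
tool_rot: [0.0, 1.571, -0.0]
ft_force: [0.3, 0.2, 0.2]
grip_width: 0.633
```

jog_arm(targets=[[0,0,0,-0.5,0,0,5.6],[0,0,0,-1.5,0,0,5.6],[0,0,0,-3,0,0,5.6],[0,0,0,-4,0,0,5.6],[0,0,0,-2,2.0,1.2,5.6],[0,0,0,0,3.5,2.0,5.6],[0,0,0,0,3.5,2.0,5.6],[0,0,0,0,3.0,1.8,5.6],[0,0,0,0,1.7,1.0,5.6],[0,0,0,0,0,0,5.6]])

```text
time: 21.8
position: [0.6127, -0.1772, 0.1515]
tool_rot: [-0.002, 1.571, 0.003]
ft_force: [-0.5, -0.3, 0.1]
grip_width: 0.642
```

jog_arm(targets=[[0,0,0,0,0,0,5.6]])

```text
time: 21.92
position: [0.6113, -0.1815, 0.1512]
tool_rot: [0.001, 1.572, -0.003]
ft_force: [-0.3, -0.3, -0.0]
grip_width: 0.643
```

```bash
python3 st.py .6128 -.1794 .038;python3 -c "
from h import *
im,d=get_image('side');cv2.imwrite('pics/s7.png',cv2.resize(im[90:250,200:420,::-1],None,fx=3,fy=3))
im,d=get_image('top');cv2.imwrite('pics/t7.png',cv2.resize(im[85:305,190:420,::-1],None,fx=2.6,fy=2.6))"
```

```text
t 21.925 p [ 0.6113 -0.1815  0.1512] f [-0.3 -0.3 -0. ] w 5.6 q [ 0.7   0.41 -0.58  1.58  0.24  1.22  0.08]
[[-0.001, 0.002, 1.0], [-0.001, 1.0, -0.002], [-1.0, -0.001, -0.001]]
turn to go deg [-0.12 -0.06  0.07]
cm tool xyz to go [11.32  0.22  0.17]
```

View pics/s7.png

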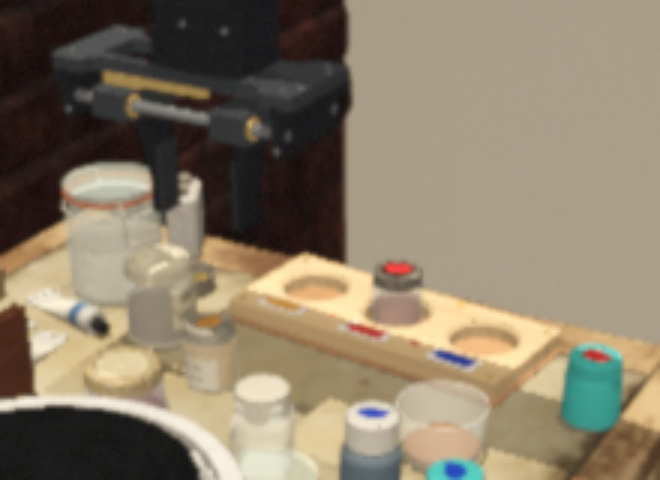

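View pics/t7.png

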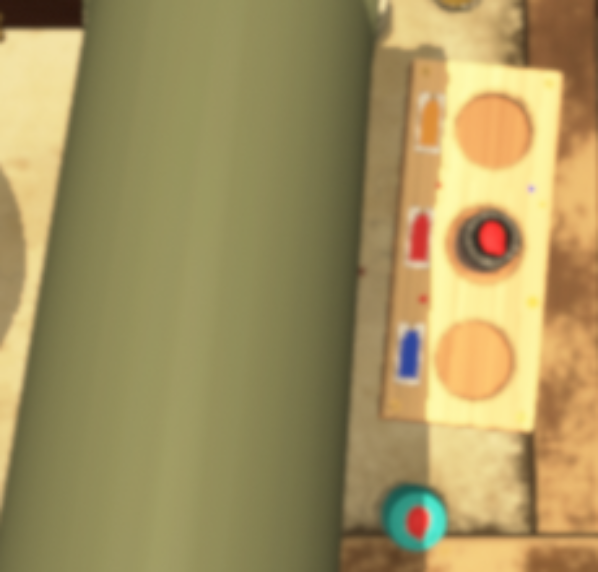

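jog_arm(targets=[[0,0,0,2,0,0.05,5.6],[0,0,0,3,0,0,5.6],[0,0,0,2,0,0,5.6],[0,0,0,0,0,0,5.6],[0,0,0,0,0,0,5.6],[0,0,0,0,0,0,5.6]])

```text
time: 22.78
position: [0.6133, -0.1799, 0.0827]
tool_rot: [-0.0, 1.569, -0.001]
ft_force: [0.7, -0.8, 0.0]
grip_width: 0.645
```

```bash
python3 st.py .6128 -.1794 .038
```

```text
t 22.775 p [ 0.6133 -0.1799  0.0827] f [ 0.7 -0.8  0. ] w 5.61 q [ 0.68  0.48 -0.56  1.64  0.28  1.1   0.05]
[[0.002, 0.0, 1.0], [-0.001, 1.0, -0.0], [-1.0, -0.001, 0.002]]
turn to go deg [-0.02  0.12  0.04]
cm tool xyz to go [ 4.47  0.06 -0.06]
```

jog_arm(targets=[[0,0,0,2.0,0,0,5.6],[0,0,0,1.7,0,0,5.6],[0,0,0,0.7,0,0,5.6],[0,0,0,0,0,0,5.6],[0,0,0,0,0,0,5.6],[0,0,0,0,0,0,3.0],[0,0,0,0,0,0,3.0],[0,0,0,0,0,0,3.0],[0,0,0,0,0,0,3.0],[0,0,0,0,0,0,3.0]])

```text
time: 24.02
position: [0.6128, -0.1799, 0.0378]
tool_rot: [-0.0, 1.57, -0.001]
ft_force: [0.4, 0.5, 2.9]
grip_width: 0.43
```

jog_arm(targets=[[0,0,0,0,0,0,3.0],[0,0,0,0,0,0,3.0],[0,0,0,0,0,0,3.0]])

```text
time: 24.4
position: [0.6127, -0.1799, 0.0378]
tool_rot: [-0.0, 1.57, -0.0]
ft_force: [-0.2, -0.6, 3.4]
grip_width: 0.432
```

jog_arm(targets=[[0,0,0,-0.5,0,0,3.0],[0,0,0,-1.5,0,0,3.0],[0,0,0,-2.5,0,0,3.0],[0,0,0,-2.5,0,0,3.0],[0,0,0,-2,0,0,3.0],[0,0,0,-1,0,0,3.0],[0,0,0,0,0,0,3.0]])

```text
time: 25.28
position: [0.6127, -0.1799, 0.138]
tool_rot: [-0.0, 1.57, -0.001]
ft_force: [-0.4, -0.1, -2.4]
grip_width: 0.434
```

jog_arm(targets=[[0,0,0,0,-1.2,0,3.0],[0,0,0,0,-2.4,-0.1,3.0],[0,0,0,0,-3.6,0,3.0],[0,0,0,0,-3.6,-0.1,3.0],[0,0,0,0,-2.4,0,3.0],[0,0,0,0.5,-1.2,0,3.0],[0,0,0,1.5,0,0,3.0],[0,0,0,2,0,0,3.0],[0,0,0,1,0,0,3.0],[0,0,0,0,0,0,3.0]])

```text
time: 26.52
position: [0.6098, -0.3224, 0.0858]
tool_rot: [0.0, 1.573, 0.002]
ft_force: [0.6, 0.6, -0.2]
grip_width: 0.432
```

jog_arm(targets=[[0,0,0,0,0,0,3.0],[0,0,0,0,0,0,3.0]])

```text
time: 26.78
position: [0.611, -0.3239, 0.0884]
tool_rot: [-0.001, 1.569, -0.001]
ft_force: [-0.3, -0.1, -1.1]
grip_width: 0.432
```

```bash
python3 st.py .6107 -.3242 .0415;python3 -c "
from h import *
im,d=get_image('side');cv2.imwrite('pics/s8.png',cv2.resize(im[90:250,200:420,::-1],None,fx=3,fy=3))"
```

```text
t 26.775 p [ 0.611  -0.3239  0.0884] f [-0.3 -0.1 -1.1] w 3.76 q [ 0.81  0.56 -0.5   1.49  0.29  1.16  0.26]
[[0.001, 0.0, 1.0], [-0.001, 1.0, -0.0], [-1.0, -0.001, 0.001]]
turn to go deg [-0.01  0.08  0.05]
cm tool xyz to go [ 4.69 -0.02 -0.03]
```

View pics/s8.png

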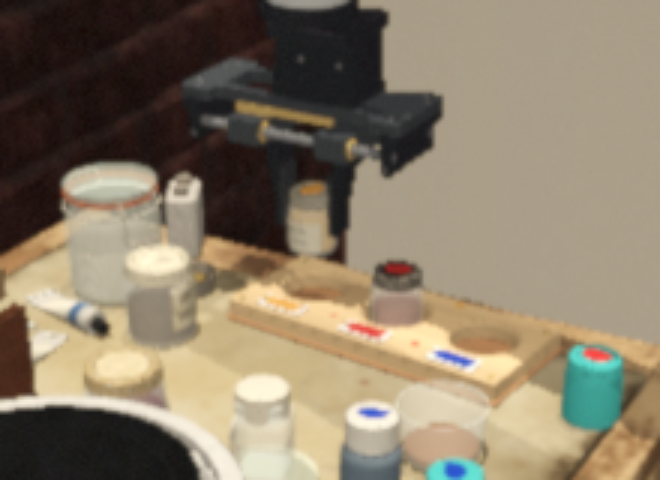

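```bash
python3 -c "
from h import *
im,d=get_image('side');cv2.imwrite('pics/s9.png',cv2.resize(im[140:200,280:345,::-1],None,fx=9,fy=9,interpolation=cv2.INTER_CUBIC))"
```

```text
(no output)
```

View pics/s9.png

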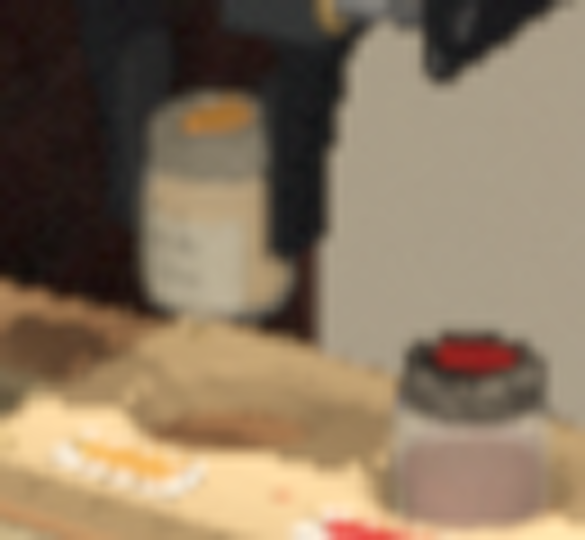

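jog_arm(targets=[[0,0,0,1,0,0,3.0],[0,0,0,1.3,0,0,3.0],[0,0,0,1.2,0,0,3.0],[0,0,0,0.8,0,0,3.0],[0,0,0,0.2,0,0,3.0],[0,0,0,0,0,0,3.0],[0,0,0,0,0,0,3.0]])

```text
time: 27.75
position: [0.6107, -0.3239, 0.0428]
tool_rot: [-0.0, 1.57, -0.001]
ft_force: [0.2, -0.7, -0.8]
grip_width: 0.437
```

jog_arm(targets=[[0,0,0,0.1,0,0,3.0],[0,0,0,0.03,0,0,3.0],[0,0,0,0,0,0,3.0],[0,0,0,0,0,0,3.0]])

```text
time: 28.25
position: [0.6107, -0.3239, 0.0418]
tool_rot: [-0.0, 1.57, -0.001]
ft_force: [-0.3, 0.5, 3.8]
grip_width: 0.432
```

jog_arm(targets=[[0,0,0,0.06,0,0,3.0],[0,0,0,0,0,0,3.0],[0,0,0,0,0,0,3.0]])

```text
time: 28.62
position: [0.6107, -0.324, 0.0417]
tool_rot: [-0.0, 1.57, -0.001]
ft_force: [-2.0, 0.8, 7.6]
grip_width: 0.435
```

jog_arm(targets=[[0,0,0,-0.08,0,0,3.0],[0,0,0,0,0,0,4.0],[0,0,0,0,0,0,4.5],[0,0,0,0,0,0,5.4],[0,0,0,0,0,0,5.5],[0,0,0,0,0,0,5.5]])

```text
time: 29.38
position: [0.6104, -0.3238, 0.0412]
tool_rot: [0.0, 1.571, -0.0]
ft_force: [0.5, -0.2, -0.2]
grip_width: 0.625
```

jog_arm(targets=[[0,0,0,-0.5,0,0,5.5],[0,0,0,-1.5,0,0,5.5],[0,0,0,-3,0,0,5.5],[0,0,0,-4,0,0,5.5],[0,0,0,-4,0,0,5.5],[0,0,0,0,2.0,-1.5,5.5],[0,0,0,0,3,-2.3,5.5],[0,0,0,0,3,-2.3,5.5],[0,0,0,0,3,-2.3,5.5]])

```text
time: 30.5
position: [0.5261, -0.2127, 0.1727]
tool_rot: [-0.001, 1.569, -0.001]
ft_force: [-0.6, 0.5, 0.0]
grip_width: 0.633
```

jog_arm(targets=[[0,0,0,0,3,-2.3,5.5],[0,0,0,0,3,-2.3,5.5],[0,0,0,0,3,-2.3,5.5],[0,0,0,0,2.4,-1.8,5.5],[0,0,0,0,1.4,-1.1,5.5],[0,0,0,0,0,0,5.5],[0,0,0,0,0,0,5.5],[0,0,0,0,0,0,5.5]])

```text
time: 31.5
position: [0.429, -0.0865, 0.1714]
tool_rot: [0.002, 1.571, -0.001]
ft_force: [-0.0, 0.7, -0.2]
grip_width: 0.633
```

```bash
python3 st.py .4289 -.0856 .042;python3 -c "
from h import *
im,d=get_image('side');cv2.imwrite('pics/s10.png',cv2.resize(im[100:270,200:420,::-1],None,fx=3,fy=3))
im,d=get_image('top');cv2.imwrite('pics/t10.png',cv2.resize(im[85:305,190:420,::-1],None,fx=2.6,fy=2.6))"
```

```text
t 31.5 p [ 0.429  -0.0865  0.1714] f [-0.   0.7 -0.2] w 5.51 q [ 0.84 -0.07 -0.67  2.02 -0.05  1.18  0.19]
[[0.0, 0.001, 1.0], [0.001, 1.0, -0.001], [-1.0, 0.001, 0.0]]
turn to go deg [-0.08  0.01 -0.03]
cm tool xyz to go [ 1.294e+01  8.000e-02 -1.000e-02]
```

View pics/s10.png

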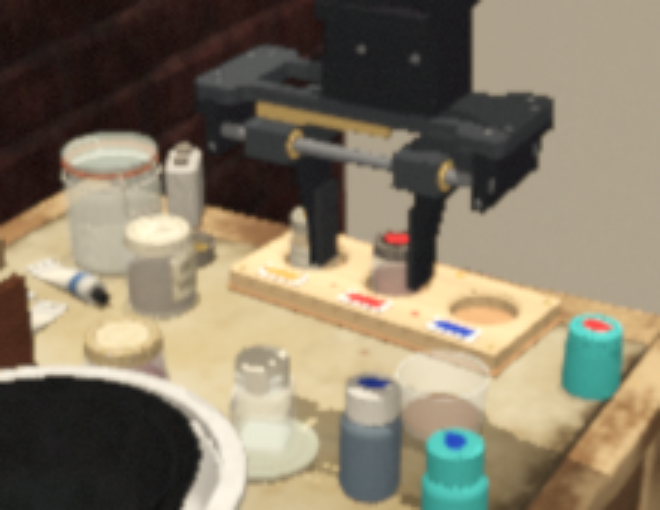

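View pics/t10.png

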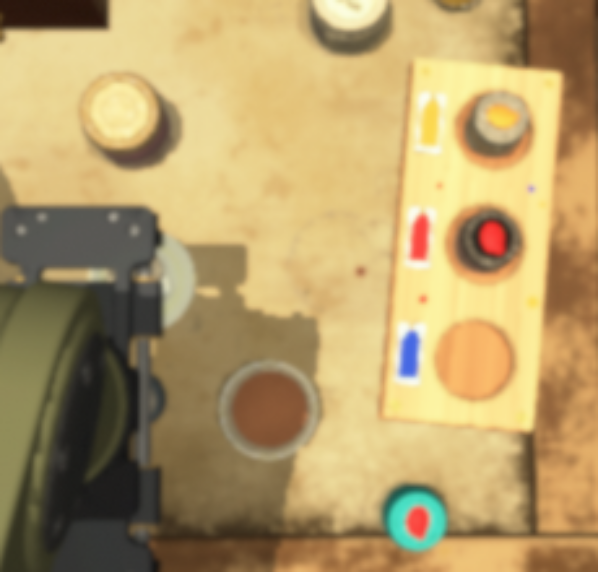

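jog_arm(targets=[[0,0,0,1.5,0.08,0,5.5],[0,0,0,2.5,0,0,5.5],[0,0,0,2,0,0,5.5],[0,0,0,1,0,0,5.5],[0,0,0,0,0,0,5.5],[0,0,0,0,0,0,5.5]])

```text
time: 32.35
position: [0.429, -0.085, 0.1018]
tool_rot: [0.0, 1.57, -0.0]
ft_force: [-0.4, -0.1, -0.1]
grip_width: 0.634
```

```bash
python3 st.py .4289 -.0856 .042
```

```text
t 32.35 p [ 0.429  -0.085   0.1018] f [-0.4 -0.1 -0.1] w 5.51 q [ 0.83  0.02 -0.69  2.1   0.02  1.03  0.13]
[[0.001, 0.0, 1.0], [-0.0, 1.0, -0.0], [-1.0, -0.0, 0.001]]
turn to go deg [-0.02  0.05  0.01]
cm tool xyz to go [ 5.98 -0.06 -0.01]
```

jog_arm(targets=[[0,0,0,1.5,-0.05,0,5.5],[0,0,0,2,0,0,5.5],[0,0,0,1.5,0,0,5.5],[0,0,0,0.9,0,0,5.5],[0,0,0,0,0,0,5.5],[0,0,0,0,0,0,5.5],[0,0,0,0,0,0,3.0],[0,0,0,0,0,0,3.0],[0,0,0,0,0,0,3.0],[0,0,0,0,0,0,3.0]])

```text
time: 33.6
position: [0.4287, -0.0856, 0.0426]
tool_rot: [-0.0, 1.57, -0.001]
ft_force: [-0.2, -0.1, 2.0]
grip_width: 0.438
```

jog_arm(targets=[[0,0,0,0,0,0,3.0],[0,0,0,0,0,0,3.0],[0,0,0,0,0,0,3.0]])

```text
time: 33.98
position: [0.4287, -0.0855, 0.0426]
tool_rot: [0.0, 1.571, -0.001]
ft_force: [-0.7, -0.0, 4.6]
grip_width: 0.439
```

```bash
python3 st.py .455 -.309 .15
```

```text
t 33.975 p [ 0.4287 -0.0855  0.0426] f [-0.7 -0.   4.6] w 3.82 q [ 0.81  0.13 -0.69  2.15  0.1   0.9   0.05]
[[0.0, 0.0, 1.0], [-0.0, 1.0, -0.0], [-1.0, -0.0, 0.0]]
turn to go deg [-0.02  0.02  0.02]
cm tool xyz to go [-10.74 -22.35   2.64]
```

jog_arm(targets=[[0,0,0,-0.5,0,0,3.0],[0,0,0,-1.5,0,0,3.0],[0,0,0,-2.5,0,0,3.0],[0,0,0,-3,0,0,3.0],[0,0,0,-2.5,0,0,3.0],[0,0,0,-1,0,0,3.0],[0,0,0,0,0,0,3.0]])

```text
time: 34.85
position: [0.4287, -0.0855, 0.1528]
tool_rot: [-0.0, 1.57, -0.001]
ft_force: [-0.2, 0.1, -0.8]
grip_width: 0.433
```

jog_arm(targets=[[0,0,0,0,-1.2,0.2,3.0],[0,0,0,0,-2.4,0.3,3.0],[0,0,0,0,-3.2,0.4,3.0],[0,0,0,0,-3.2,0.4,3.0],[0,0,0,0,-3.2,0.4,3.0],[0,0,0,0,-3.2,0.4,3.0],[0,0,0,0,-3.2,0.3,3.0],[0,0,0,0,-1.9,0.2,3.0],[0,0,0,0,-0.8,0,3.0],[0,0,0,0,0,0,3.0]])

```text
time: 36.1
position: [0.4542, -0.3083, 0.152]
tool_rot: [0.001, 1.571, 0.0]
ft_force: [-0.9, -0.4, -0.5]
grip_width: 0.438
```

jog_arm(targets=[[0,0,0,1,0,0,3.0],[0,0,0,2,0,0,3.0],[0,0,0,2,0,0,3.0],[0,0,0,1,0,0,3.0],[0,0,0,0,0,0,3.0],[0,0,0,0,0,0,3.0]])

```text
time: 36.85
position: [0.4549, -0.3085, 0.0931]
tool_rot: [-0.001, 1.57, -0.001]
ft_force: [-0.5, -0.2, -0.9]
grip_width: 0.438
```

```bash
python3 st.py .455 -.309 .0466;python3 -c "
from h import *
im,d=get_image('side');cv2.imwrite('pics/s11.png',cv2.resize(im[100:270,200:420,::-1],None,fx=3,fy=3))
im,d=get_image('top');cv2.imwrite('pics/t11.png',cv2.resize(im[85:305,190:420,::-1],None,fx=2.6,fy=2.6))"
```

```text
t 36.85 p [ 0.4549 -0.3085  0.0931] f [-0.5 -0.2 -0.9] w 3.81 q [ 0.99  0.27 -0.5   1.86  0.15  1.05  0.43]
[[0.001, -0.0, 1.0], [-0.001, 1.0, 0.0], [-1.0, -0.001, 0.001]]
turn to go deg [0.   0.06 0.05]
cm tool xyz to go [ 4.65 -0.05  0.  ]
```

View pics/s11.png

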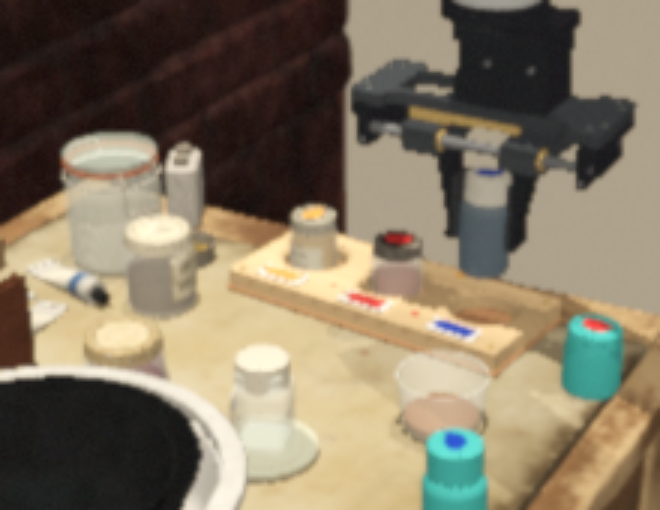

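View pics/t11.png

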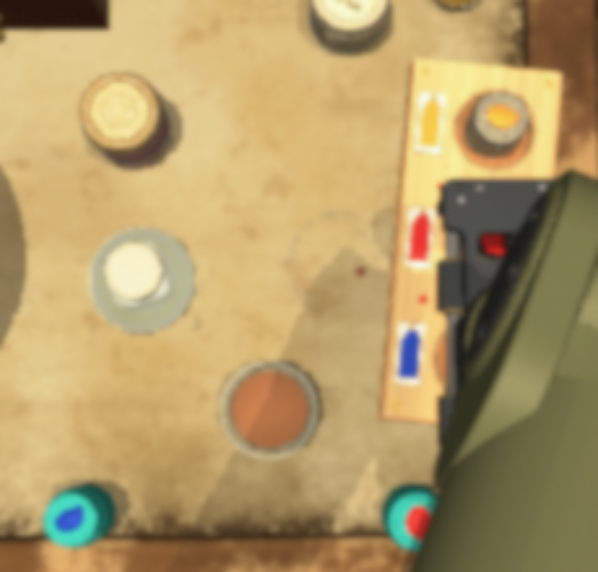

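jog_arm(targets=[[0,0,0,1,0,0,3.0],[0,0,0,1.3,0,0,3.0],[0,0,0,1.2,0,0,3.0],[0,0,0,0.8,0,0,3.0],[0,0,0,0.15,0,0,3.0],[0,0,0,0,0,0,3.0],[0,0,0,0,0,0,3.0]])

```text
time: 37.83
position: [0.4548, -0.3087, 0.0483]
tool_rot: [-0.0, 1.57, -0.001]
ft_force: [-0.0, 0.4, -1.2]
grip_width: 0.436
```

jog_arm(targets=[[0,0,0,0.1,0,0,3.0],[0,0,0,0.03,0,0,3.0],[0,0,0,0,0,0,3.0],[0,0,0,0,0,0,3.0]])

```text
time: 38.33
position: [0.4544, -0.3086, 0.0467]
tool_rot: [0.0, 1.571, -0.0]
ft_force: [0.1, -0.2, -0.2]
grip_width: 0.435
```

jog_arm(targets=[[0,0,0,0.06,0,0,3.0],[0,0,0,0,0,0,3.0],[0,0,0,0,0,0,3.0]])

```text
time: 38.7
position: [0.4545, -0.3086, 0.0466]
tool_rot: [-0.0, 1.571, -0.001]
ft_force: [-1.8, 1.3, 4.5]
grip_width: 0.439
```

Seated. Release, rise and swing clear.

jog_arm(targets=[[0,0,0,-0.05,0,0,3.0],[0,0,0,0,0,0,4.1],[0,0,0,0,0,0,4.5],[0,0,0,0,0,0,5.4],[0,0,0,0,0,0,5.5],[0,0,0,0,0,0,5.5]])

```text
time: 39.45
position: [0.4544, -0.3084, 0.0464]
tool_rot: [0.0, 1.571, -0.0]
ft_force: [0.8, 0.8, -0.2]
grip_width: 0.627
```

jog_arm(targets=[[0,0,0,-0.5,0,0,5.5],[0,0,0,-1.5,0,0,5.5],[0,0,0,-3,0,0,5.5],[0,0,0,-4,0,0,5.5],[0,0,0,-4,0,0,5.5],[0,0,0,-4,-1,0,5.5],[0,0,0,-2,-4,-1,5.5],[0,0,0,0,-5,-2,5.5],[0,0,0,0,-5,-2,5.5],[0,0,0,0,-5,-2,5.5]])

```text
time: 40.7
position: [0.3838, -0.5099, 0.2381]
tool_rot: [-0.001, 1.57, -0.001]
ft_force: [1.0, -0.2, -0.9]
grip_width: 0.63
```

jog_arm(targets=[[0,0,0,0,-4,-2,5.5],[0,0,0,0,-4,-2,5.5],[0,0,0,0,-3,-2,5.5],[0,0,0,0,0,0,5.5],[0,0,0,0,0,0,5.5]])

```text
time: 41.32
position: [0.3251, -0.6178, 0.2373]
tool_rot: [-0.0, 1.569, 0.0]
ft_force: [0.6, 1.1, 0.2]
grip_width: 0.632
```

Run:
```python
from h import *
print(get_state()['time'],np.round(get_state()['position'],3))
si,_=get_image('side');cv2.imwrite('pics/s12.png',cv2.resize(si[100:270,200:420,::-1],None,fx=3,fy=3))
im,D=get_image('top');P=cloud('top',D)
big=cv2.resize(im[85:305,190:420,::-1],None,fx=2.6,fy=2.6,interpolation=cv2.INTER_CUBIC);cv2.imwrite('pics/t12.png',big)
m=((P[...,2]>0.03)&(P[...,2]<0.12)&(D>0)).astype(np.uint8);m[:100]=0;m[:,:190]=0
n,l,st,ce=cv2.connectedComponentsWithStats(m)
for i in range(1,n):
    if st[i,4]>60:
        q=P[l==i];t=q[q[:,2]>np.percentile(q[:,2],90)-0.006]
        print(ce[i].round(),'ztop',np.percentile(q[:,2],90).round(4),'mid',((t[:,:2].max(0)+t[:,:2].min(0))/2).round(4))
hsv=cv2.cvtColor(im,cv2.COLOR_RGB2HSV);sm=np.zeros((400,640),bool);sm[165:222,218:272]=1;sm&=(hsv[...,1]<60)
n,l,st,ce=cv2.connectedComponentsWithStats(sm.astype(np.uint8));i=1+np.argmax(st[1:,4])
cs,_=cv2.findContours((l==i).astype(np.uint8),0,1);e=cv2.fitEllipse(max(cs,key=len));print('saucer',ray('top',*e[0],.006).round(4))
```

```text
41.325 [ 0.325 -0.618  0.237]
[237. 130.] ztop 0.0665 mid [ 0.6122 -0.0777]
[381. 132.] ztop 0.0561 mid [ 0.6109 -0.3228]
[377. 177.] ztop 0.0555 mid [ 0.5321 -0.3161]
[242. 191.] ztop 0.0731 mid [ 0.5098 -0.0881]
[373. 223.] ztop 0.0821 mid [ 0.4537 -0.3075]
[292. 242.] ztop 0.0412 mid [ 0.4223 -0.1719]
[219. 284.] ztop 0.0782 mid [ 0.3557 -0.0516]
[349. 284.] ztop 0.0513 mid [ 0.3521 -0.2664]
saucer [ 0.5094 -0.0863  0.006 ]
```

View pics/s12.png

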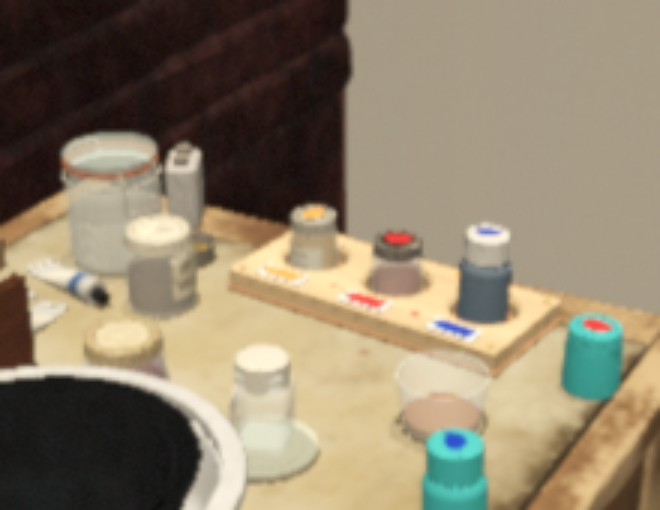

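View pics/t12.png

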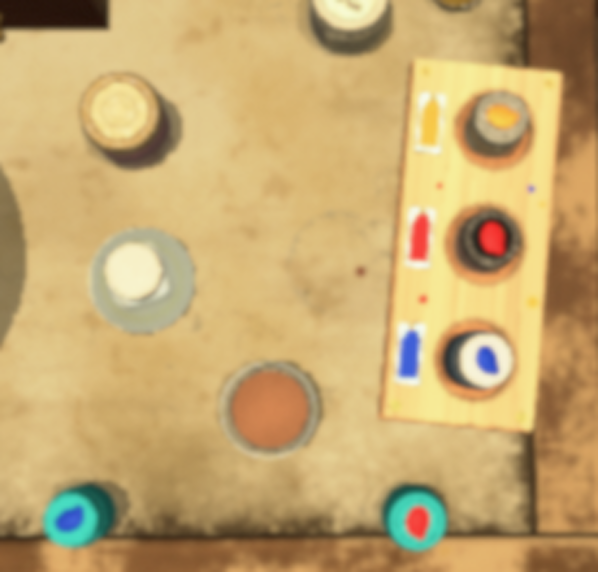

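All four stand upright within about 2 mm of their targets, at the right heights, and the paint glass hasn't moved. I'm handing in.

```bash
python3 -c "
from bench import *
print(close_job())"
```

```text
the job is handed in; nothing more can be done
None
```

All four containers are where the task wanted them. I handed the job in at about 41 s of the 115 s allowed; the hand-in reports no verdict.

- **What I did:** I stood the cream-capped bottle on the saucer. The red jar then went into the middle hole, the ochre jar into the far hole and the blue bottle into the near hole, each at its own chip. I lowered each one until the wrist force showed contact (about 5–8 N), then let go.
- **Last check (top camera):** The jars and the blue bottle are within about 2 mm of their hole centres, and the cream-capped bottle is about 2 mm from the saucer's centre. The measured top heights (56, 56, 82 and 73 mm) fit containers standing on the hole floors and the saucer. All four look upright in both views.
- **Paint glass:** Its measured position is unchanged from the start, to within the measurement.
- **What disagreed:** The gripper reading differed from the given widths by 1 to 4 mm. It was about 42 mm on the 38 mm medium bottle, 40 mm on the 41 mm red jar and 38 mm on the two 39 mm containers. I took this as reading offset; nothing slipped.

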